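Snap a circuit board onto its standoffs

ROBOT

A 6-joint arm with a two-finger parallel gripper is mounted at the origin on a cart in front of the work surface, level with it; the furniture and walls round the work are solid. World frame = base frame: x ahead of the robot, y to its left, z up, the work surface at z = 0. Lengths are in m, angles in rad, forces in N, time in s.
With the tool pointing down it reaches from about 0.325 to 1 m from the base axis. Payload 5.1 kg.
Tool frame: the origin (TCP) lies at the very end of the fingers, on their centre line; the grasp point (between the pads) lies 19 mm behind it (manip.grasp_offset is the distance from the TCP to the grasp point, in m); y points along the fingers, z is the direction in which the jaws open and shut, and the axes are right-handed (so a half turn about y gives the same grasp; the last joint's range is limited). The gripper opens to 85 mm and grips with 20 to 120 N. Pads are 22 mm wide; open, the fingers measure 114 mm over their backs; the gripper's body (76 mm by 85 mm) begins 54 mm behind the grasp point. The pads swing forward as they close: fully open they stand 13 mm farther back than shut.
Start: joints at [-1.401, 0.124, 1.65, -0, 1.367, -0.083], TCP at [0.163, -0.629, 0.231] pointing down, gripper open.
Joint ranges: [-2.61, 2.61], [-1.02, 2.33], [0.03, 2.71], [-1.35, 4.49], [0.32, 2.68], [-2.91, 2.91]. Speed limits (rad/s): [2.57, 2.57, 3.14, 3.14, 3.14, 3.14].

INTERFACE

Orientations are given as a 3x3 rotation matrix whose columns are the frame's x, y, z axes.
In Python, from plant import manip gives the robot as it stands. The module is installed in compiled form; this text tells all that it offers.
- The arm moves only by the tool jog_arm, never from a script. Its argument "deltas" is a list of rows, each a list of 7 numbers: the shift along the world's x, y, z each as a share of 0.1 m, from -1 to 1, then the turn, a rotation vector about the world's x, y, z each as a share of 60 degrees, from -1 to 1, then the closure, from 0 (fully open) to 1 (shut). In form: [[tx, ty, tz, rx, ry, rz, fingers], ...]. A call has 1 to 5 rows; each row is the pose to reach, as a shift and turn from the pose commanded when the call began; what a row does not reach only later rows make up. A row lasts 1/8 s, in which the tool goes at most 62.5 mm and 10.7 degrees, less where a joint would pass 70% of its speed; a pose out of reach is approached as far as the arm can. A call with a number of a shift or a turn outside -1 to 1 is refused whole. A call with a gripper value outside its range is refused whole. The fingers move at their own pace and stop on an object; the grip force is fixed at half the most. Time passes only in rows, so rows that repeat a pose let the fingers close. It gives the time, the measured TCP pose, the force and the opening at its end, in the units of the state.
- manip.state(): the state, without advancing time (a new reading comes with each control period).
- manip.camera(name): name is "side" or "top" or "wrist"; returns a dict with "image" (400x640x3 uint8, red, green, blue), "range_z" (400x640 float32, m along the optical axis (not along the pixel's ray), 0 where there is no reading), "camera_matrix" (3x3 intrinsics, pixels), "rvec" (rotation vector, rad) and "tvec" (3), from world to camera coordinates, as OpenCV has them. Camera axes: x right, y down, z forward; pixel columns grow to the right and rows downward; lengths in m; the calibration is good to about 2 mm. A picture is of the moment at which its call begins.
- manip.job_done(): hands the job in, once; it reports no verdict.
The state is a dict: "time": time; "joint_pos": joint angles; "joint_velocities": joint speeds; "joint_efforts": joint torques, N m; "eef_pos": TCP position; "orientation": TCP orientation; "force": force on the tool from outside, world axes, zero at the start; "moment": the same for the moment, N m; "grip_width": finger opening in m.
Only numpy, scipy, OpenCV 4.12 (cv2) and the standard library are available. Lean on these libraries where they do the work, as an engineer would, in place of code of your own. Each camera call takes 0.05 s, during which the arm holds its last target. There are 200 camera calls.

TASK

Mount the green circuit board on the instrument base: set it on the four white snap standoffs with its green terminal block at the end where the orange cable clamp is, then press it down corner by corner, close to the standoffs, until all four have clicked through and the board lies fully home on all four shoulders. The deck floats on soft rubber mounts, so go by feel, and never push on it with more than 25 N, which would drive the mounts almost to their stop (pressing all four at once is too much). Leave the tweezers, the pot and the sanding block where they are.

Things in the scene. Friction and masses are not known exactly. Their poses are not given: they have to be found in the camera images.
- board: Green circuit board, 90 (x) x 130 (y) x 2.4 mm, about 0.14 kg, loose, flat on the table at the start. Origin: centre of its underside; x across, y along, z up out of the component side. Bright green terminal block (38 x 11, 11 mm high) at the middle of the +y edge; two capacitors (9 mm high) at (+-8, +36) mm; flat chips near x = 0. Four square 9 mm holes, ringed in brass colour, at (+-35, +-55) mm.
- heat_sink (a point): Centre of the top of the aluminium finned heat sink in the middle of the board, 30 (board x) x 40 (board y) mm; this point is 24 mm above the board's upper face. The handle to lift the board by, across its 30 mm width (fingers closing along the board's x). The board is bare beside it.
- base: Instrument base, fixed: dark steel foot plate 112 (x) x 152 (y) x 5 mm, above it a grey deck of the same outline (upper face 27 mm above the table) with four white nylon snap standoffs. Origin: centre of the foot plate's underside; x across, y along, z up. An orange cable clamp (36 x 10 x 10 mm) stands on the deck's +y end. On the mounted board x and y lie along those of the base.
- deck (a joint): How far the deck has sunk on its four soft rubber mounts, in m: 0 at rest, at most 0.014. The first about 3 N do not move it (the board's own weight included), then it sinks 1 mm for each 1.8 N, straight down without tilting, and comes back up when let go. A push of 25 N (the board's weight included) sinks it 12.2 mm: never go deeper.
- post_a (a point): Standoff A, at (-35, +55) mm of the base: point on its axis at the height of its shoulder (39 mm above the table at rest; sinks with the deck). All four are alike: shoulder 13 mm across; above it a 6.4 mm post whose tapered tip (2.6 mm) ends 15.5 mm above the shoulder; two springy barbs, towards base +x and -x, stand 3.4 to 9.8 mm above the shoulder and spread to 13.6 mm.
- hole_a (a point): Board hole A, at (-35, +55) mm of the board (at the terminal block end): centre of the 9 mm hole at the board's underside. It belongs on standoff A; fully home this point is at post_a.
- press_a (a point): Bare spot on the board's upper face, 22 mm inboard (along y) of hole A: room for a closed gripper (30 mm along board x by 22 mm along y) to press beside the post and the heat sink. Most of the push here goes to standoff A while the others still hang.
- post_b (a point): Standoff B, at (+35, +55) mm of the base: point on its axis at the height of its shoulder (39 mm above the table at rest; sinks with the deck). A board set on the posts hangs on the barbs, its underside about 6.5 mm above the shoulders; pushed down, it squeezes them in until they spring out over its upper face.
- hole_b (a point): Board hole B, at (+35, +55) mm of the board (at the terminal block end): centre of the 9 mm hole at the board's underside. It belongs on standoff B; fully home this point is at post_b.
- press_b (a point): Bare spot on the board's upper face, 22 mm inboard (along y) of hole B: room for a closed gripper (30 mm along board x by 22 mm along y) to press beside the post and the heat sink. Most of the push here goes to standoff B while the others still hang.
- post_c (a point): Standoff C, at (+35, -55) mm of the base: point on its axis at the height of its shoulder (39 mm above the table at rest; sinks with the deck). Pressing at a press spot, it takes 8 to 18 N until the standoff clicks (the one next to it may click too); then the force drops by some newtons and, as the board meets the shoulder, rises again with the deck's spring. All four at once need more than 25 N.
- hole_c (a point): Board hole C, at (+35, -55) mm of the board (at the end away from the terminal block): centre of the 9 mm hole at the board's underside. It belongs on standoff C; fully home this point is at post_c.
- press_c (a point): Bare spot on the board's upper face, 22 mm inboard (along y) of hole C: room for a closed gripper (30 mm along board x by 22 mm along y) to press beside the post and the heat sink. Most of the push here goes to standoff C while the others still hang.
- post_d (a point): Standoff D, at (-35, -55) mm of the base: point on its axis at the height of its shoulder (39 mm above the table at rest; sinks with the deck). Fully home, the board lies on the shoulder, under the barbs, with 1 mm of play.
- hole_d (a point): Board hole D, at (-35, -55) mm of the board (at the end away from the terminal block): centre of the 9 mm hole at the board's underside. It belongs on standoff D; fully home this point is at post_d.
- press_d (a point): Bare spot on the board's upper face, 22 mm inboard (along y) of hole D: room for a closed gripper (30 mm along board x by 22 mm along y) to press beside the post and the heat sink. Most of the push here goes to standoff D while the others still hang.
- tweezers: Steel tweezers, 120 x 18 x 8 mm, lying left of the board (bystander). Origin: centre of the underside.
- pot: White screw-lid pot with a green lid, 45 mm across, 43 mm high, standing between the two cases (bystander). Origin: centre of the underside.
- sanding: Brown sanding block, 85 x 48 x 25 mm, lying to the right of the base (bystander). Origin: centre of the underside.

How it is judged:
On the way:
1. the board is set on the standoffs, every hole over its own post (horizontal distance between hole_a and post_a below 0.004 m and horizontal distance between hole_b and post_b below 0.004 m and horizontal distance between hole_c and post_c below 0.004 m and horizontal distance between hole_d and post_d below 0.004 m and z of hole_a in the frame of post_a below 0.012 m and z of hole_b in the frame of post_b below 0.012 m and z of hole_c in the frame of post_c below 0.012 m and z of hole_d in the frame of post_d below 0.012 m), for 0.2 s.
At the end, for the whole second after the job is handed in: Each of the four holes is on its own standoff (within 4 mm sideways) with the board's underside no more than 1.2 mm above the shoulder, that is, under the barbs; the board is at rest and released; tweezers, pot and sanding block are within 30 mm of where they stood (horizontal distance between hole_a and post_a below 0.004 m and horizontal distance between hole_b and post_b below 0.004 m and horizontal distance between hole_c and post_c below 0.004 m and horizontal distance between hole_d and post_d below 0.004 m and z of hole_a in the frame of post_a below 0.0012 m and z of hole_b in the frame of post_b below 0.0012 m and z of hole_c in the frame of post_c below 0.0012 m and z of hole_d in the frame of post_d below 0.0012 m and linear speed of board below 0.02 m/s and distance of each of tweezers, pot, sanding from where it was at the start of the episode below 0.03 m); the robot touches nothing.
It fails at once if the deck is pushed down more than 12.2 mm (a push of 25 N, near the mounts' stop) (value of joint deck above 0.0122 m).
It fails at once if a bystander (tweezers, pot, sanding block) is moved more than 30 mm (distance of any of tweezers, pot, sanding from where it was at the start of the episode above 0.03 m).
It also fails if it takes over 64 s, if anything falls off the work surface, if the arm or the gripper's body presses on something with over 40 N, if the wrist force passes 120 N, or if a joint passes its speed limit or range.

## Working session

There is one attempt and no reset: what is moved stays moved. The work goes in short steps, Python scripts to look and compute and a tool call to move; the robot and the scene stay as the last step left them, time stands still between calls to the robot, and variables do not carry over. Pictures are saved under pics/ and viewed, about 8 in all and at most 12, crops included, and the job is handed in when it is done.

Besides the shell and the picture viewer there is one more tool, called after "Request:" by a JSON object that holds its "op" and its "data". jog_arm: Moves the arm, as the interface text tells. Shift numbers are shares of 0.1 m and turn numbers shares of 60 degrees, none past 1 either way. Its arguments: {"type":"object","properties":{"deltas":{"type":"array"}},"required":["deltas"]}

```bash
mkdir -p pics; cat > h.py <<'E'
import numpy as np, cv2
from plant import manip
def cam(n):
    c=manip.camera(n); c['R']=cv2.Rodrigues(np.array(c['rvec'],float))[0]; c['t']=np.array(c['tvec'],float).ravel(); return c
def world(c,uv,z):
    uv=np.atleast_2d(np.array(uv,float)); d=np.c_[uv,np.ones(len(uv))]@np.linalg.inv(c['camera_matrix']).T@c['R']
    o=-c['R'].T@c['t']; return o+d*((z-o[2])/d[:,2])[:,None]
def cloud(c):
    v,u=np.mgrid[0:400,0:640]; r=c['range_z']; K=c['camera_matrix']
    p=np.stack([(u-K[0,2])/K[0,0]*r,(v-K[1,2])/K[1,1]*r,r],-1)
    return (p-c['t'])@c['R']
def save(c,n,crop=None,s=1):
    im=c['image'][...,::-1]
    if crop: im=im[crop[1]:crop[3],crop[0]:crop[2]]
    cv2.imwrite('pics/'+n+'.png',cv2.resize(im,None,fx=s,fy=s))
E
python3 - <<'E'
from h import *
import pickle
for n in ['top','side']:
    c=cam(n); save(c,n+'0'); pickle.dump(c,open(n+'0.pkl','wb'))
    print(n,-c['R'].T@c['t'],c['R'][2],c['camera_matrix'][0,0])
print(manip.state())
E
```

```text
top [ 0.46439555 -0.06702097  1.19657175] [ 0.03302477 -0.00663791 -0.99943249] 441.1135111804123
side [0.12716322 0.38979073 1.00108582] [ 0.35186687 -0.42896128 -0.83197471] 365.56565129200254
{'time': 0.1, 'joint_pos': array([-1.40058953e+00,  1.24483201e-01,  1.65156368e+00, -4.19375451e-06,
        1.36748747e+00, -8.26125153e-02]), 'joint_velocities': array([-2.10512436e-06, -1.47716283e-03, -3.72213701e-03, -2.58560722e-04,
       -1.50917241e-03,  1.34075245e-03]), 'joint_efforts': array([ 1.05386967e-03, -4.24930716e+01, -3.66654789e+01, -4.56956457e-05,
        3.91662368e-03,  1.64435249e-05]), 'eef_pos': array([ 0.16245535, -0.62879381,  0.23013239]), 'orientation': array([[-9.68210877e-01, -3.32944608e-04,  2.50135137e-01],
       [-2.50135309e-01,  1.91294321e-03, -9.68209000e-01],
       [-1.56134345e-04, -9.99998115e-01, -1.93541362e-03]]), 'force': array([ 0.68882584,  1.03340631, -0.71796161]), 'moment': array([ 0.00070136, -0.00796594, -0.00650395]), 'grip_width': 0.08515318177116239}
```

View pics/top0.png

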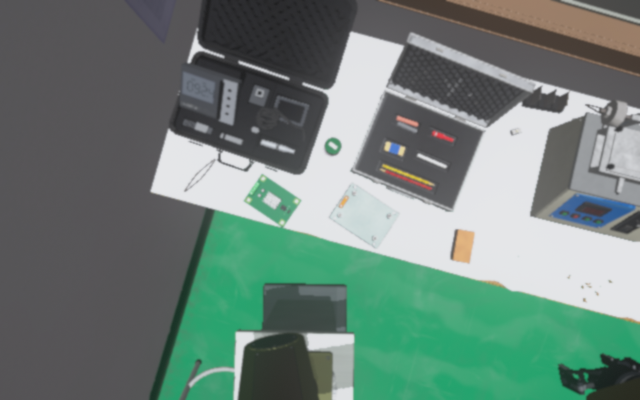

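View pics/side0.png

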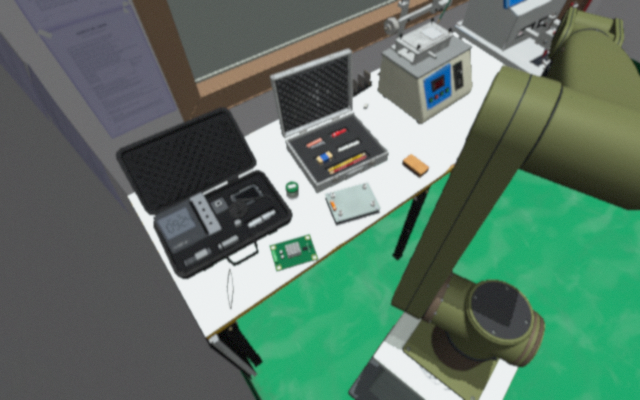

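The top view shows the board at about (272,200), the base at (363,215) with its orange clamp at (344,201), the pot at (333,146), the tweezers at (200,175) and the sanding block at (463,246). The side view shows the same layout. Next I'll get coarse poses.

```bash
python3 - <<'E'
from h import *
import pickle
c=pickle.load(open('top0.pkl','rb')); s=pickle.load(open('side0.pkl','rb'))
for n,uv,z in [('board',(272,200),0.01),('heat',(272,200),.026),('term?',(265,181),.01),('base',(363,215),.03),('clamp',(344,201),.035),('pot',(333,146),.04),('sand',(463,246),.025),('tw',(200,175),0),('caseR',(395,180),.05),('caseL',(300,170),.05)]: print(n,world(c,uv,z)[0].round(3))
for c,b in((c,(240,170,305,230)),(s,(265,230,325,275))):
    P=cloud(c); im=cv2.cvtColor(c['image'],cv2.COLOR_RGB2HSV); x0,y0,x1,y1=b
    m=np.zeros((400,640),bool); m[y0:y1,x0:x1]=(im[y0:y1,x0:x1,1]>100)&(im[y0:y1,x0:x1,0]>35)&(im[y0:y1,x0:x1,0]<95)
    p=P[m]; print('board',m.sum(),np.median(p,0),p[:,2].min(),p[:,2].max())
    q=m.astype(np.uint8); k=cv2.findContours(q,0,2)[0]; k=max(k,key=cv2.contourArea); uv=cv2.boxPoints(cv2.minAreaRect(k)); print(world(c,uv,.003).round(3)[:,:2].tolist())
E
python3 -c "
import cv2
a=cv2.imread('pics/top0.png')[160:260,230:410];b=cv2.imread('pics/side0.png')[165:285,250:400]
import numpy as np
a=cv2.resize(a,(720,400));b=cv2.resize(b,(720,400))[:200*2]
cv2.imwrite('pics/crop.png',a)"
```

```text
board [0.504 0.069 0.01 ]
heat [0.504 0.067 0.026]
term? [0.555 0.089 0.01 ]
base [ 0.469 -0.175  0.03 ]
clamp [ 0.505 -0.124  0.035]
pot [ 0.649 -0.091  0.04 ]
sand [ 0.393 -0.443  0.025]
tw [0.568 0.267 0.   ]
caseR [ 0.562 -0.255  0.05 ]
caseL [ 0.583 -0.007  0.05 ]
board 1149 [0.48499801 0.08743168 0.00167678] -0.8119872725284716 1.1965717547288854
[[0.501, 0.142], [0.571, 0.098], [0.506, -0.003], [0.437, 0.04]]
board 878 [0.50866956 0.05827452 0.00134961] -0.8104777305772483 1.001085819015361
[[0.572, 0.1], [0.504, -0.006], [0.436, 0.043], [0.502, 0.144]]
```

View pics/crop.png

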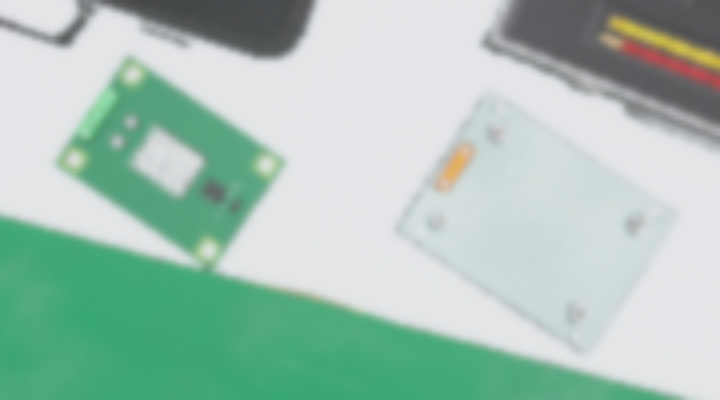

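The board's +y (pale green terminal) and the base's +y (orange clamp) both point at about 57° in world. I'll fly over the base with the wrist camera first, then over the board.

Request:
{"op": "jog_arm", "data": {"deltas": [[0.3,0.45,0.1,0,0,0.08,0],[0.6,0.9,0.2,0,0,0.15,0]]}}

```text
time: 0.35
eef_pos: [0.2227, -0.5381, 0.2504]
orientation: [[-0.917, -0.0, 0.399], [-0.399, 0.002, -0.917], [-0.0, -1.0, -0.002]]
force: [-0.5, 0.4, -0.5]
grip_width: 0.0854
```

Request:
{"op": "jog_arm", "data": {"deltas": [[0.3,0.45,0,0,0,0.08,0],[0.6,0.9,0,0,0,0.15,0]]}}

```text
time: 0.6
eef_pos: [0.2832, -0.4477, 0.251]
orientation: [[-0.842, 0.0, 0.539], [-0.539, 0.0, -0.842], [-0.0, -1.0, -0.0]]
force: [0.4, 1.3, -0.0]
grip_width: 0.0855
```

Request:
{"op": "jog_arm", "data": {"deltas": [[0.3,0.45,0,0,0,0.08,0],[0.6,0.9,0,0,0,0.15,0]]}}

```text
time: 0.85
eef_pos: [0.3431, -0.3576, 0.2509]
orientation: [[-0.748, -0.0, 0.664], [-0.664, 0.0, -0.748], [-0.0, -1.0, -0.0]]
force: [-0.2, -0.3, 0.6]
grip_width: 0.0851
```

Request:
{"op": "jog_arm", "data": {"deltas": [[0.3,0.45,0,0,0,0.08,0],[0.6,0.9,0,0,0,0.15,0]]}}

```text
time: 1.1
eef_pos: [0.403, -0.2676, 0.2509]
orientation: [[-0.635, -0.0, 0.773], [-0.773, 0.0, -0.635], [-0.0, -1.0, -0.0]]
force: [0.2, -0.1, 0.4]
grip_width: 0.0852
```

Request:
{"op": "jog_arm", "data": {"deltas": [[0.3,0.45,0,0,0,0.06,0],[0.6,0.9,0,0,0,0.12,0],[0.6,0.9,0,0,0,0.12,0]]}}

```text
time: 1.48
eef_pos: [0.4636, -0.1765, 0.2508]
orientation: [[-0.53, -0.001, 0.848], [-0.848, 0.001, -0.53], [-0.0, -1.0, -0.001]]
force: [-0.6, -1.2, 0.6]
grip_width: 0.085
```

```bash
python3 - <<'E'
from h import *
import pickle
c=cam('wrist'); save(c,'w1'); pickle.dump(c,open('w1.pkl','wb'))
s=manip.state(); print(s['time'],s['eef_pos'],s['orientation'],s['joint_pos'],-c['R'].T@c['t'],c['R'][2],c['camera_matrix'])
E
```

```text
1.525 [ 0.46284094 -0.17794146  0.25077906] [[-5.31877711e-01 -1.07350091e-03  8.46820493e-01]
 [-8.46821057e-01  1.49946007e-04 -5.31877875e-01]
 [ 4.43994030e-04 -9.99999413e-01 -9.88816113e-04]] [-4.75139018e-01 -2.36280445e-01  1.96242596e+00 -3.62052461e-04
  1.41647033e+00  8.57334887e-02] [ 0.50601937 -0.10975695  0.3940979 ] [-0.16352067 -0.25741009 -0.95236602] [[277.31360335   0.         320.19169109]
 [  0.         277.31360335 195.64211766]
 [  0.           0.           1.        ]]
```

View pics/w1.png

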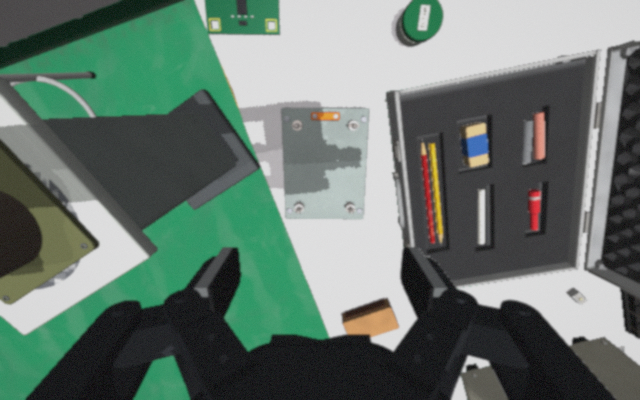

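The wrist view shows the deck at (283–369, 107–218), with posts at about (297,126), (353,125), (350,207) and (298,207). The clamp is at (325,116) and the board is at the upper edge. I'll measure the base from this view while moving on to the board.

Request:
{"op": "jog_arm", "data": {"deltas": [[0.0,0.5,0.0,0,0,0,0],[0.0,0.9,0.0,0,0,0,0]]}}

```text
time: 1.78
eef_pos: [0.4619, -0.0895, 0.2509]
orientation: [[-0.537, -0.001, 0.844], [-0.844, -0.0, -0.537], [0.0, -1.0, -0.001]]
force: [0.2, -0.4, 0.3]
grip_width: 0.0852
```

Request:
{"op": "jog_arm", "data": {"deltas": [[0.0,0.5,0,0,0,0,0],[0.1,0.9,0,0,0,0,0],[0.1,0.9,0,0,0,0,0],[0.1,0.9,0,0,0,0,0]]}}

```text
time: 2.28
eef_pos: [0.4723, -0.0005, 0.2511]
orientation: [[-0.536, -0.001, 0.844], [-0.844, -0.001, -0.536], [0.001, -1.0, -0.0]]
force: [-0.3, -0.9, -0.3]
grip_width: 0.0852
```

```bash
cat > m.py <<'E'
from h import *
import pickle
def blobs(m,a0,a1):
    n,l,st,ce=cv2.connectedComponentsWithStats(m.astype(np.uint8)); return [(ce[i],st[i,4]) for i in range(1,n) if a0<=st[i,4]<=a1]
E
python3 - <<'E'
from m import *
c=pickle.load(open('w1.pkl','rb')); P=cloud(c)
z=P[...,2]; reg=np.zeros(z.shape,bool); reg[95:230,270:380]=1
d=P[reg&(abs(z-.027)<.006)]; print('deck z',np.median(d[:,2]),len(d))
for ce,a in blobs(reg&(z>.034)&(z<.07),3,500):
    m=reg&(z>.034)&(z<.07); v,u=np.where(m&(np.hypot(*(np.indices(z.shape)-ce[::-1][:,None,None]))<12)); print(ce.round(1),a,z[v,u].max().round(4),P[v,u].mean(0).round(4))
q=P[reg&(z>.02)&(z<.032)]
r=cv2.minAreaRect((q[:,:2]*1000).astype(np.float32)); print(r)
c=cam('wrist'); save(c,'w2'); pickle.dump(c,open('w2.pkl','wb'))
s=manip.state(); print(s['time'],s['eef_pos'],s['orientation'][:,2],-c['R'].T@c['t'])
E
```

```text
deck z 0.027626958415615972 8630
[325.1 115.5] 230 0.0411 [ 0.5053 -0.1213  0.0377]
[297.2 124.7] 88 0.0557 [ 0.4704 -0.1121  0.0437]
[353.3 125. ] 90 0.055 [ 0.5286 -0.1489  0.0433]
[298.8 207.7] 82 0.0556 [ 0.4124 -0.2036  0.0436]
[350.2 207.7] 80 0.0554 [ 0.471  -0.2404  0.0431]
((470.0032653808594, -177.31683349609375), (150.1381072998047, 112.07610321044922), 57.84651184082031)
2.325 [ 0.47232786 -0.00071034  0.25111104] [ 8.44038981e-01 -5.36281807e-01 -1.47582957e-04] [0.51521651 0.06611958 0.39425496]
```

View pics/w2.png

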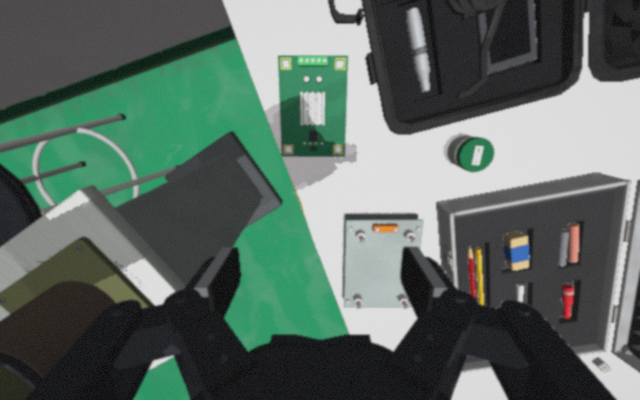

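The board is at (279–347, 56–156), with its terminal at (312,60) and the heat sink at (313,108). Now I'll measure it.

```bash
python3 - <<'E'
from m import *
c=pickle.load(open('w2.pkl','rb')); P=cloud(c); z=P[...,2]
reg=np.zeros(z.shape,bool); reg[40:175,265:365]=1
h=cv2.cvtColor(c['image'],cv2.COLOR_RGB2HSV)
g=reg&(P[...,0]>.4)&(h[...,1]>90)&(z>-.02)
r=cv2.minAreaRect(max(cv2.findContours(g.astype(np.uint8),0,2)[0],key=cv2.contourArea)); 
w=world(c,cv2.boxPoints(r),.0024)[:,:2]; print(r,w.round(4).tolist(),w.mean(0)); 
print('brd z',np.median(z[g]))
m=reg&(z>.018)&(z<.05); p=P[m]; print('hs',m.sum(),np.percentile(p[:,2],[50,98]),p.mean(0), cv2.minAreaRect((p[p[:,2]>.022][:,:2]*1000).astype(np.float32)))
# hole centres: brass rings (yellowish)
br=reg&(h[...,0]>18)&(h[...,0]<34)&(h[...,1]>40)
pts=[]
for ce,a in blobs(cv2.morphologyEx(br.astype(np.uint8),cv2.MORPH_CLOSE,np.ones((7,7))),40,400):
    x=world(c,ce,.0024)[0,:2]; pts.append(x); print(ce.round(1),a,x.round(4))
print(np.mean(pts,0))
E
```

```text
((312.0, 105.5), (99.0, 66.0), 90.0) [[0.5034, 0.1464], [0.5745, 0.1011], [0.5093, -0.0077], [0.4304, 0.0425]] [0.50439531 0.07057398]
brd z 0.0030763529954017294
hs 374 [0.02684668 0.02860391] [0.50502125 0.07085804 0.02645473] ((505.2452697753906, 69.87324523925781), (38.76957702636719, 29.619596481323242), 57.76527786254883)
[287.6 149. ] 89 [0.4454 0.0429]
[337.5 149. ] 90 [0.5048 0.0052]
[0.47508048 0.02404752]
```

Request:
{"op": "jog_arm", "data": {"deltas": [[0.15,0.35,-0.4,0,0,0,0.3],[0.32,0.71,-0.8,0,0,0,0.3],[0.32,0.71,-1.0,0,0,0,0.3]]}}

```text
time: 2.7
eef_pos: [0.5039, 0.0716, 0.1486]
orientation: [[-0.534, -0.004, 0.845], [-0.845, -0.0, -0.534], [0.002, -1.0, -0.003]]
force: [0.5, -0.3, -0.9]
grip_width: 0.0597
```

Request:
{"op": "jog_arm", "data": {"deltas": [[0,0,-0.5,0,0,0,0.3],[0,0,-1.0,0,0,0,0.3],[0,0,-1.0,0,0,0,0.3],[0,0,-1.0,0,0,0,0.3]]}}

```text
time: 3.2
eef_pos: [0.506, 0.0707, 0.0533]
orientation: [[-0.536, 0.003, 0.844], [-0.844, -0.0, -0.536], [-0.001, -1.0, 0.002]]
force: [1.3, -0.6, 0.4]
grip_width: 0.06
```

```bash
python3 - <<'E'
from m import *
c=cam('wrist'); save(c,'w3'); pickle.dump(c,open('w3.pkl','wb'))
s=manip.state(); print(s['time'],s['eef_pos'],s['orientation'][:,2],s['force'],s['grip_width'])
P=cloud(c); z=P[...,2]; d=np.hypot(P[...,0]-.505,P[...,1]-.0705)
p=P[(d<.028)&(z>.022)&(z<.03)]
print(len(p),np.median(p[:,2]),cv2.minAreaRect((p[:,:2]*1000).astype(np.float32)))
E
```

```text
3.25 [0.50669002 0.07098242 0.05414557] [ 0.84448505 -0.53556533  0.00384365] [ 0.71415219 -0.00889858  0.98207151] 0.059905669839858726
1179 0.026994128127539187 ((505.4840393066406, 69.97819519042969), (40.48383331298828, 30.068927764892578), 57.300132751464844)
```

View pics/w3.png

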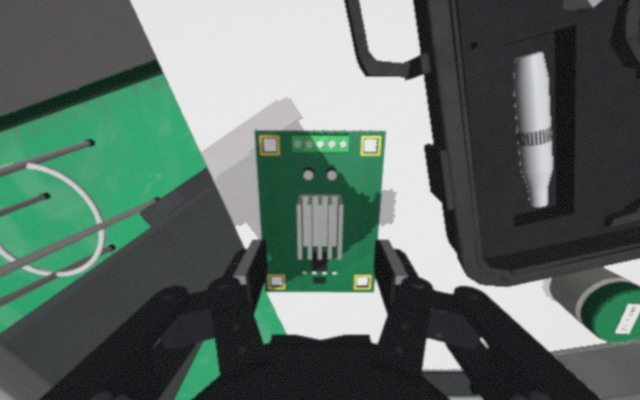

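The heat sink at (320,227) sits centred between the fingers and square to them. I'll descend and grip.

Request:
{"op": "jog_arm", "data": {"deltas": [[0,-0.01,-0.2,0,0,0,0.3],[0,-0.01,-0.4,0,0,0,0.3],[0,-0.01,-0.47,0,0,0,0.3],[0,-0.01,-0.47,0,0,0,0.8],[0,-0.01,-0.47,0,0,0,0.8]]}}

```text
time: 3.88
eef_pos: [0.5062, 0.0707, 0.0063]
orientation: [[-0.535, 0.003, 0.845], [-0.845, 0.0, -0.535], [-0.002, -1.0, 0.003]]
force: [-0.8, 0.4, -0.6]
grip_width: 0.0286
```

Request:
{"op": "jog_arm", "data": {"deltas": [[0,0,0,0,0,0,0.9],[0,0,0,0,0,0,0.9],[0,0,0,0,0,0,0.9]]}}

```text
time: 4.25
eef_pos: [0.5061, 0.0707, 0.0061]
orientation: [[-0.535, 0.003, 0.845], [-0.845, 0.0, -0.535], [-0.002, -1.0, 0.003]]
force: [-0.1, 0.2, 6.5]
grip_width: 0.0287
```

Gripped. Now I'll lift and carry it over the base.

Request:
{"op": "jog_arm", "data": {"deltas": [[0,0,0.2,0,0,0,0.9],[0,0,0.6,0,0,0,0.9],[0,0,1.0,0,0,0,0.9],[0,0,1.0,0,0,0,0.9]]}}

```text
time: 4.75
eef_pos: [0.5072, 0.0708, 0.1083]
orientation: [[-0.534, 0.008, 0.845], [-0.845, 0.0, -0.534], [-0.004, -1.0, 0.006]]
force: [0.8, 0.3, -1.5]
grip_width: 0.0288
```

Request:
{"op": "jog_arm", "data": {"deltas": [[-0.1,-0.3,0.1,0,0,0,0.9],[-0.2,-0.6,0.1,0,0,0,0.9],[-0.2,-0.9,0.1,0,0,0,0.9]]}}

```text
time: 5.12
eef_pos: [0.4827, -0.0198, 0.1124]
orientation: [[-0.534, -0.003, 0.845], [-0.845, 0.0, -0.534], [0.001, -1.0, -0.003]]
force: [0.5, -0.1, -2.3]
grip_width: 0.0288
```

Request:
{"op": "jog_arm", "data": {"deltas": [[-0.1,-0.4,0,0,0,0,0.9],[-0.15,-0.8,0,0,0,0,0.9],[-0.15,-0.8,0,0,0,0,0.9]]}}

```text
time: 5.5
eef_pos: [0.4682, -0.1008, 0.1126]
orientation: [[-0.538, -0.003, 0.843], [-0.843, 0.001, -0.538], [0.001, -1.0, -0.003]]
force: [-0.6, 0.5, -1.9]
grip_width: 0.0285
```

Request:
{"op": "jog_arm", "data": {"deltas": [[0,-0.4,0,0,0,0,0.9],[0,-0.77,0,0,0,0,0.9],[0,-0.77,0,0,0,0,0.9],[0,-0.77,0,0,0,0,0.9]]}}

```text
time: 6.0
eef_pos: [0.469, -0.1751, 0.1132]
orientation: [[-0.534, -0.002, 0.845], [-0.845, 0.001, -0.534], [-0.0, -1.0, -0.002]]
force: [-0.5, 0.4, -1.4]
grip_width: 0.0287
```

```bash
python3 - <<'E'
from m import *
c=cam('wrist'); save(c,'w4'); pickle.dump(c,open('w4.pkl','wb'))
t=cam('top'); save(t,'t4',(310,160,420,270),5); pickle.dump(t,open('t4.pkl','wb')); s_=cam('side'); pickle.dump(s_,open('s4.pkl','wb')); save(s_,'s4',(300,140,420,240),5)
s=manip.state(); print(s['time'],s['eef_pos'],s['orientation'],s['force'],s['grip_width'])
E
```

```text
6.15 [ 0.46937199 -0.17508285  0.11381932] [[-5.33342332e-01 -7.48437884e-04  8.45899165e-01]
 [-8.45899481e-01  6.58225192e-04 -5.33341949e-01]
 [-1.57618820e-04 -9.99999503e-01 -9.84162577e-04]] [-0.44675904 -0.40292103 -0.68933961] 0.028927162899636732
```

View pics/w4.png

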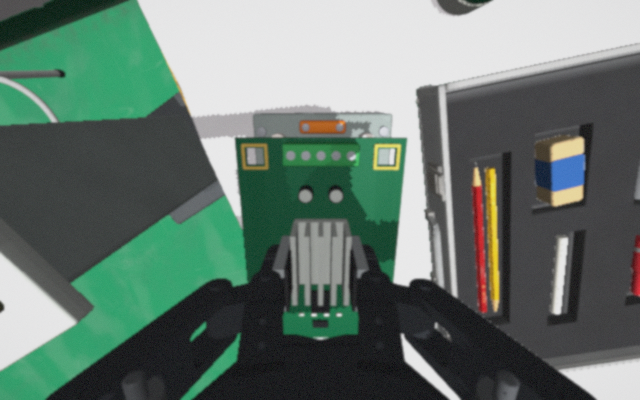

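The board is held level, with the brass rings of A and B at (254,156) and (387,156). The clamp is visible behind it at (322,126). I'll measure the held board.

```bash
python3 - <<'E'
from m import *
c=pickle.load(open('w4.pkl','rb')); P=cloud(c); z=P[...,2]
h=cv2.cvtColor(c['image'],cv2.COLOR_RGB2HSV)
reg=np.zeros(z.shape,bool); reg[130:270,225:420]=1
g=reg&(h[...,0]>45)&(h[...,0]<90)&(h[...,1]>80)&(z>.09)&(z<.125)
p=P[g]; zb=np.median(p[:,2]); p=p[abs(p[:,2]-zb)<.004]; A=np.c_[p[:,:2]-p[:,:2].mean(0),np.ones(len(p))]; print('plane',np.linalg.lstsq(A,p[:,2],rcond=None)[0],zb)
br=reg&(h[...,0]>18)&(h[...,0]<34)&(h[...,1]>60)
pts=[]
for ce,a in blobs(cv2.morphologyEx(br.astype(np.uint8),cv2.MORPH_CLOSE,np.ones((21,21))),150,2000):
    if ce[1]<180: x=world(c,ce,zb)[0,:2]; pts.append(x); print(ce.round(1),a,x.round(4))
pts=sorted(pts,key=lambda q:q[0]); v=pts[1]-pts[0]; yaw=np.arctan2(v[1],v[0]); print('len',np.linalg.norm(v),'yaw',90+np.degrees(yaw))
y=np.array([-np.sin(yaw),np.cos(yaw)]); print('centre',(pts[0]+pts[1])/2-.055*y)
p=P[reg&(z>zb+.018)&(z<zb+.03)&(h[...,1]<40)]; print('hs',np.median(p[:,2]),cv2.minAreaRect((p[:,:2]*1000).astype(np.float32)))
# clamp now vs earlier
for f,zz in(('w1.pkl',1),('w4.pkl',1)):
    k=pickle.load(open(f,'rb')); hh=cv2.cvtColor(k['image'],cv2.COLOR_RGB2HSV); PP=cloud(k); m=(hh[...,0]>5)&(hh[...,0]<17)&(hh[...,1]>150)&(PP[...,2]>.033)&(PP[...,2]<.045)&(abs(PP[...,0]-.505)<.03)&(abs(PP[...,1]+.12)<.03)
    print('clamp',m.sum(),PP[m].mean(0),cv2.minAreaRect((PP[m][:,:2]*1000).astype(np.float32)))
for f in('t4','s4'):
    k=pickle.load(open(f+'.pkl','rb')); PP=cloud(k); d=np.hypot(PP[...,0]-.47,PP[...,1]+.177); hh=cv2.cvtColor(k['image'],cv2.COLOR_RGB2HSV); m=(hh[...,0]>45)&(hh[...,0]<90)&(hh[...,1]>80)&(d<.1)&(PP[...,2]>.09)&(PP[...,2]<.13); print(f,m.sum(),PP[m].mean(0) if m.sum() else 0)
E
```

```text
plane [-0.00480859  0.00315933  0.11014161] 0.11021227363637001
[254.5 156. ] 716 [ 0.4689 -0.1108]
[386.5 156.4] 666 [ 0.5279 -0.1484]
len 0.06995657394967729 yaw 57.47459149995074
centre [ 0.46880423 -0.17593939]
hs 0.1340944574414336 ((473.9565734863281, -168.1377716064453), (22.731340408325195, 54.804832458496094), 56.529457092285156)
clamp 60 [ 0.50252053 -0.12006289  0.03747885] ((504.6662902832031, -121.65878295898438), (7.23297643661499, 19.680133819580078), 57.90849304199219)
clamp 377 [ 0.50504458 -0.12114634  0.03752048] ((504.8339538574219, -121.28471374511719), (8.379961967468262, 33.9420051574707), 57.716758728027344)
t4 97 [ 0.46402957 -0.1549484   0.11416167]
s4 550 [ 0.46448138 -0.16386839  0.11027944]
```

```bash
python3 - <<'E'
from m import *
for f,r in(('w1.pkl',(95,230,270,380)),('w2.pkl',(205,315,335,400))):
    c=pickle.load(open(f,'rb')); P=cloud(c); z=P[...,2]; m=np.zeros(z.shape,bool); m[r[0]:r[1],r[2]:r[3]]=1
    m&=(z>.0475)&(z<.06)&(P[...,0]>.39)&(P[...,0]<.55); L=[]
    for ce,a in blobs(cv2.dilate(m.astype(np.uint8),np.ones((3,3))),3,200):
        v,u=np.where(m&(np.hypot(*(np.indices(z.shape)-ce[::-1][:,None,None]))<8)); L.append(P[v,u].mean(0)); print(f,ce.round(1),len(u),L[-1].round(4))
    L=np.array(L); print(L.mean(0).round(4))
E
```

```text
w1.pkl [296.4 125.4] 26 [ 0.4699 -0.1122  0.0521]
w1.pkl [353.8 125.6] 23 [ 0.5283 -0.1491  0.0519]
w1.pkl [298.3 210.7] 22 [ 0.4118 -0.2044  0.0522]
w1.pkl [350.7 210.7] 20 [ 0.4704 -0.2411  0.0517]
[ 0.4701 -0.1767  0.052 ]
w2.pkl [361.9 239.8] 21 [ 0.4699 -0.1108  0.0513]
w2.pkl [358.9 306.1] 19 [ 0.4115 -0.2032  0.0517]
[ 0.4407 -0.157   0.0515]
```

The tips give the base centre as (0.4701, −0.1767) with yaw 57.7°. The held board is at (0.4688, −0.1759) with yaw 57.5°. I'll correct by about 1.5 mm and lower it to just above the tips.

Request:
{"op": "jog_arm", "data": {"deltas": [[0.013,-0.008,-0.2,0,0,0.004,0.9],[0.013,-0.008,-0.4,0,0,0.004,0.9],[0.013,-0.008,-0.48,0,0,0.004,0.9],[0.013,-0.008,-0.48,0,0,0.004,0.9],[0.013,-0.008,-0.48,0,0,0.004,0.9]]}}

```text
time: 6.78
eef_pos: [0.4715, -0.1772, 0.0672]
orientation: [[-0.531, 0.001, 0.848], [-0.848, -0.001, -0.531], [-0.0, -1.0, 0.001]]
force: [1.3, 0.7, -0.7]
grip_width: 0.0292
```

```bash
python3 - <<'E'
from m import *
c=cam('wrist'); s=manip.state(); print(s['time'],s['eef_pos'],s['force'])
save(c,'w5',(220,100,420,250),4)
P=cloud(c); z=P[...,2]; h=cv2.cvtColor(c['image'],cv2.COLOR_RGB2HSV)
reg=np.zeros(z.shape,bool); reg[110:220,225:420]=1
g=reg&(h[...,0]>45)&(h[...,0]<90)&(h[...,1]>80)&(z>.04)&(z<.09); zb=np.median(z[g]); print(zb)
br=reg&(h[...,0]>18)&(h[...,0]<34)&(h[...,1]>60); pts=[]
for ce,a in blobs(cv2.morphologyEx(br.astype(np.uint8),cv2.MORPH_CLOSE,np.ones((21,21))),150,2000):
    x=world(c,ce,zb)[0,:2]; pts.append(x); print(ce.round(1),a,x.round(4))
E
```

```text
6.825 [ 0.47155113 -0.1773369   0.06734553] [ 0.57273765 -0.26352163 -2.02501604]
0.06422763248880312
[254.4 156. ] 716 [ 0.4711 -0.1129]
[386.4 156.5] 662 [ 0.5302 -0.1503]
```

View pics/w5.png

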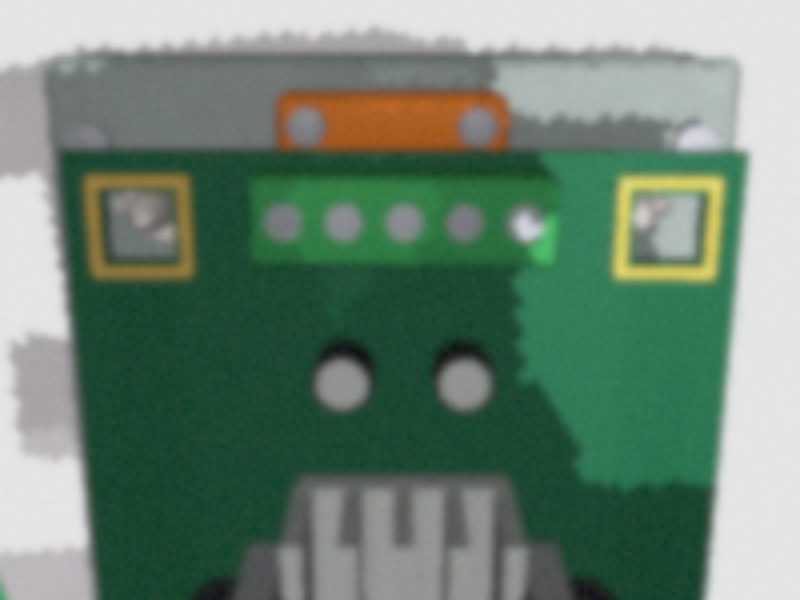

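Both post tips show inside holes A and B, at about (147,212) and (655,212) in the crop; the hole centres are at (140,228) and (668,228). Depth through the holes should give the offset.

```bash
python3 - <<'E'
from m import *
c=cam('wrist'); P=cloud(c); z=P[...,2]; h=cv2.cvtColor(c['image'],cv2.COLOR_RGB2HSV)
zb=.0642; print(manip.state()['eef_pos'])
reg=np.zeros(z.shape,bool); reg[110:220,225:420]=1
br=(reg&(h[...,0]>18)&(h[...,0]<34)&(h[...,1]>60)).astype(np.uint8)
for ce,a in blobs(cv2.morphologyEx(br,cv2.MORPH_CLOSE,np.ones((21,21))),150,2000):
    x=world(c,ce,zb)[0,:2]; u0,v0=ce.round().astype(int); s=np.s_[v0-11:v0+12,u0-11:u0+12]
    k=(z[s]>.045)&(z[s]<.058); q=P[s][k]; print('hole',x.round(4),'tip',k.sum(),q.mean(0).round(4),'hi',P[s][k&(z[s]>.051)].mean(0).round(4))
    print((z[s][::2,::2]*1000).round().astype(int))
E
```

```text
[ 0.47149767 -0.17740667  0.06731905]
hole [ 0.4711 -0.113 ] tip 106 [ 0.4698 -0.112   0.0515] hi [ 0.4704 -0.1123  0.0531]
[[63 64 65 64 65 63 64 64 63 63 64 64]
 [64 65 64 64 63 65 64 64 65 65 65 64]
 [65 66 27 45 46 53 54 53 53 50 64 64]
 [63 64 27 47 48 53 56 55 52 52 66 64]
 [64 64 63 28 47 49 48 40 53 53 49 65]
 [64 65 63 28 27 54 40 56 53 52 39 65]
 [65 64 63 28 28 28 52 53 52 40 40 64]
 [64 66 62 28 28 28 28 28 27 40 41 64]
 [64 65 63 27 27 29 27 28 28 27 28 64]
 [64 65 64 28 28 28 28 27 28 27 28 64]
 [64 64 64 63 65 65 63 64 64 65 64 64]
 [65 65 65 64 65 65 64 64 64 65 65 64]]
hole [ 0.5303 -0.1505] tip 46 [ 0.5308 -0.1504  0.0513] hi [ 0.53   -0.1497  0.0534]
[[65 64 64 64 65 65 65 65 64 64 64 64]
 [65 64 64 64 64 64 63 64 63 64 63 64]
 [65 64 55 52 40 46 27 28 27 27 63 63]
 [63 65 54 54 53 48 45 28 27 27 64 64]
 [63 66 39 49 53 28 28 28 28 27 63 65]
 [65 64 39 39 51 27 28 29 28 28 63 63]
 [64 64 52 52 27 28 27 28 27 27 65 65]
 [64 64 27 28 29 27 27 28 28 28 64 64]
 [64 65 27 27 27 28 28 28 28 28 64 64]
 [64 65 28 28 27 27 27 28 28 27 64 65]
 [63 65 65 64 65 64 65 65 65 63 64 64]
 [63 63 65 64 66 65 64 63 64 65 64 64]]
```

Request:
{"op": "jog_arm", "data": {"deltas": [[-0.009,0.009,0,0,0,0,0.9],[-0.009,0.009,-0.04,0,0,0,0.9],[-0.009,0.009,-0.08,0,0,0,0.9],[-0.009,0.009,-0.11,0,0,0,0.9],[-0.009,0.009,-0.11,0,0,0,0.9]]}}

```text
time: 7.5
eef_pos: [0.4696, -0.1761, 0.0548]
orientation: [[-0.531, -0.001, 0.847], [-0.847, 0.0, -0.531], [0.0, -1.0, -0.001]]
force: [-0.3, 0.0, -2.2]
grip_width: 0.0289
```

Request:
{"op": "jog_arm", "data": {"deltas": [[0,0,-0.02,0,0,0,0.9],[0,0,-0.03,0,0,0,0.9],[0,0,-0.03,0,0,0,0.9]]}}

```text
time: 7.88
eef_pos: [0.4701, -0.1763, 0.0524]
orientation: [[-0.531, 0.0, 0.847], [-0.847, -0.0, -0.531], [0.0, -1.0, 0.0]]
force: [0.1, -0.6, -1.2]
grip_width: 0.0288
```

Request:
{"op": "jog_arm", "data": {"deltas": [[0,0,-0.01,0,0,0,0.9],[0,0,-0.02,0,0,0,0.9],[0,0,-0.02,0,0,0,0.9]]}}

```text
time: 8.25
eef_pos: [0.4703, -0.1764, 0.0508]
orientation: [[-0.531, 0.001, 0.847], [-0.847, -0.0, -0.531], [-0.0, -1.0, 0.001]]
force: [-0.3, -0.2, 3.4]
grip_width: 0.0289
```

```bash
cat > chk.py <<'E'
from m import *
import sys
c=cam('wrist'); s=manip.state(); print(s['time'],s['eef_pos'].round(4),s['force'].round(2),s['grip_width'])
if len(sys.argv)>1: save(c,sys.argv[1])
P=cloud(c); z=P[...,2]; h=cv2.cvtColor(c['image'],cv2.COLOR_RGB2HSV)
C=np.array([.4701,-.1767]); a=np.radians(57.7); X=np.array([np.sin(a),-np.cos(a)]); Y=np.array([np.cos(a),np.sin(a)])
bx=(P[...,:2]-C)@X*1000; by=(P[...,:2]-C)@Y*1000
g=(h[...,0]>45)&(h[...,0]<90)&(h[...,1]>80)&(z>.03)&(z<.07)&(abs(bx)<50)&(abs(by)<70)
for n,x0,y0 in(('a',-35,55),('b',35,55),('c',35,-55),('d',-35,-55)):
    k=g&(abs(bx-x0)<20)&(abs(by-y0)<20); print(n,k.sum(),'face z mm',(np.median(z[k])*1000).round(2) if k.sum()>20 else None)
k=(abs(bx)<55)&(abs(by)<75)&(z>.02)&(z<.031)&~g&((abs(bx)>46.5)|(abs(by)>66.5)); print('deck z',k.sum(),np.median(z[k])*1000 if k.sum() else 0)
br=((h[...,0]>18)&(h[...,0]<34)&(h[...,1]>60)&(abs(bx)<50)&(abs(by)<75)&(z>.02)).astype(np.uint8)
for ce,ar in blobs(cv2.morphologyEx(br,cv2.MORPH_CLOSE,np.ones((21,21))),150,2000):
    w=world(c,ce,np.median(z[g]))[0,:2]-C; print('hole',ar,(w@X*1000).round(1),(w@Y*1000).round(1))
E
python3 chk.py w6
```

```text
8.3 [ 0.4703 -0.1764  0.0508] [-0.48  0.28  3.91] 0.028791093485050063
a 2119 face z mm 47.79
b 2199 face z mm 47.68
c 389 face z mm 47.7
d 332 face z mm 47.86
deck z 4170 26.69109093358437
hole 714 -34.8 54.6
hole 666 35.1 54.5
```

It rests on all four barbs (faces level at 47.7–47.9 mm, holes within 0.5 mm). I'll release, rise, close the gripper and go to press spot A.

Request:
{"op": "jog_arm", "data": {"deltas": [[0,0,0.01,0,0,0,0.45],[0,0,0.01,0,0,0,0.45],[0,0,0.2,0,0,0,0.45],[0,0,0.4,0,0,0,0.45],[0,0,0.45,0,0,0,0.45]]}}

```text
time: 8.93
eef_pos: [0.4707, -0.1767, 0.0965]
orientation: [[-0.531, 0.002, 0.847], [-0.847, -0.001, -0.531], [-0.0, -1.0, 0.002]]
force: [-0.2, -0.4, 0.7]
grip_width: 0.047
```

Request:
{"op": "jog_arm", "data": {"deltas": [[0,0,0,0,0,0,0.7],[-0.12,0.465,0,0,0,0,1],[-0.12,0.465,0,0,0,0,1],[-0.12,0.465,-0.2,0,0,0,1],[-0.12,0.465,-0.3,0,0,0,1]]}}

```text
time: 9.55
eef_pos: [0.4571, -0.1297, 0.0637]
orientation: [[-0.531, -0.002, 0.847], [-0.847, 0.001, -0.531], [0.001, -1.0, -0.002]]
force: [0.3, -0.5, 0.8]
grip_width: -0.0001
```

```bash
python3 chk.py w7
```

```text
9.6 [ 0.4564 -0.1295  0.0626] [-0.89  0.15 -0.3 ] 6.0738808250279815e-06
a 1628 face z mm 49.17
b 1449 face z mm 49.04
c 68 face z mm 49.09
d 136 face z mm 49.14
deck z 2871 27.581909052002125
hole 536 -35.1 54.0
hole 502 35.0 54.7
```

Request:
{"op": "jog_arm", "data": {"deltas": [[0,0,-0.08,0,0,0,1],[0,0,-0.13,0,0,0,1],[0,0,-0.15,0,0,0,1],[0,0,-0.15,0,0,0,1]]}}

```text
time: 10.1
eef_pos: [0.458, -0.1298, 0.0504]
orientation: [[-0.531, 0.0, 0.847], [-0.847, -0.0, -0.531], [-0.0, -1.0, 0.0]]
force: [0.4, -0.2, 0.3]
grip_width: -0.0
```

Request:
{"op": "jog_arm", "data": {"deltas": [[0,0,-0.01,0,0,0,1],[0,0,-0.02,0,0,0,1],[0,0,-0.02,0,0,0,1]]}}

```text
time: 10.48
eef_pos: [0.458, -0.1297, 0.0484]
orientation: [[-0.531, 0.0, 0.847], [-0.847, -0.0, -0.531], [-0.0, -1.0, 0.0]]
force: [-0.4, 0.2, 0.1]
grip_width: 0.0004
```

Request:
{"op": "jog_arm", "data": {"deltas": [[0,0,-0.01,0,0,0,1],[0,0,-0.02,0,0,0,1],[0,0,-0.02,0,0,0,1]]}}

```text
time: 10.85
eef_pos: [0.4581, -0.1298, 0.0466]
orientation: [[-0.531, 0.0, 0.847], [-0.847, -0.0, -0.531], [-0.0, -1.0, 0.0]]
force: [-0.6, 0.7, 4.0]
grip_width: 0.0003
```

Request:
{"op": "jog_arm", "data": {"deltas": [[0,0,-0.01,0,0,0,1],[0,0,-0.02,0,0,0,1],[0,0,-0.02,0,0,0,1]]}}

```text
time: 11.22
eef_pos: [0.4582, -0.1298, 0.0447]
orientation: [[-0.531, 0.0, 0.847], [-0.847, -0.0, -0.531], [-0.0, -1.0, 0.0]]
force: [-1.5, 1.4, 6.5]
grip_width: 0.0
```

Request:
{"op": "jog_arm", "data": {"deltas": [[0,0,-0.01,0,0,0,1],[0,0,-0.02,0,0,0,1],[0,0,-0.02,0,0,0,1]]}}

```text
time: 11.6
eef_pos: [0.4583, -0.1298, 0.0431]
orientation: [[-0.531, 0.0, 0.847], [-0.847, -0.0, -0.531], [-0.0, -1.0, 0.0]]
force: [-2.7, 2.0, 8.0]
grip_width: 0.0003
```

Request:
{"op": "jog_arm", "data": {"deltas": [[0,0,-0.01,0,0,0,1],[0,0,-0.02,0,0,0,1],[0,0,-0.02,0,0,0,1]]}}

```text
time: 11.98
eef_pos: [0.4584, -0.1299, 0.0415]
orientation: [[-0.531, 0.0, 0.847], [-0.847, -0.0, -0.531], [-0.0, -1.0, 0.0]]
force: [-4.3, 1.9, 10.8]
grip_width: -0.0001
```

Request:
{"op": "jog_arm", "data": {"deltas": [[0,0,-0.01,0,0,0,1],[0,0,-0.02,0,0,0,1],[0,0,-0.02,0,0,0,1]]}}

```text
time: 12.35
eef_pos: [0.4586, -0.1299, 0.0399]
orientation: [[-0.531, 0.0, 0.847], [-0.847, -0.0, -0.531], [-0.0, -1.0, 0.0]]
force: [-4.3, 2.7, 13.4]
grip_width: 0.0001
```

Request:
{"op": "jog_arm", "data": {"deltas": [[0,0,-0.01,0,0,0,1],[0,0,-0.02,0,0,0,1],[0,0,-0.02,0,0,0,1]]}}

```text
time: 12.72
eef_pos: [0.4587, -0.1299, 0.0383]
orientation: [[-0.531, 0.0, 0.847], [-0.847, 0.0, -0.531], [-0.0, -1.0, 0.0]]
force: [-5.5, 3.1, 15.1]
grip_width: -0.0001
```

```bash
python3 chk.py w8
```

```text
12.775 [ 0.4587 -0.1299  0.0383] [-5.91  2.69 15.31] 0.00031251900875634307
a 1557 face z mm 39.0
b 1822 face z mm 40.59
c 0 face z mm None
d 0 face z mm None
deck z 1969 20.776746154391784
hole 613 -34.3 55.4
hole 614 35.5 54.4
hole 1027 4.7 -44.9
hole 1481 -37.8 -51.4
```

Request:
{"op": "jog_arm", "data": {"deltas": [[0,0,-0.01,0,0,0,1],[0,0,-0.02,0,0,0,1],[0,0,-0.02,0,0,0,1]]}}

```text
time: 13.15
eef_pos: [0.459, -0.1301, 0.0362]
orientation: [[-0.531, 0.002, 0.847], [-0.847, -0.0, -0.531], [-0.0, -1.0, 0.002]]
force: [-4.0, 2.8, 13.6]
grip_width: -0.0003
```

```bash
python3 chk.py w9
```

```text
13.2 [ 0.4591 -0.1301  0.0363] [-3.88  1.68 13.59] -8.051214762319236e-05
a 1575 face z mm 36.58
b 1970 face z mm 41.38
c 0 face z mm None
d 0 face z mm None
deck z 3558 21.03355145918671
hole 604 -34.2 57.0
hole 645 35.6 54.2
hole 245 -25.6 9.5
hole 206 -49.0 4.6
```

A has clicked: the force dropped from 15.3 to 13.6 N and the face is about 15.5 mm above the deck. On to B.

Request:
{"op": "jog_arm", "data": {"deltas": [[0,0,0.25,0,0,0,1],[0,0,0.5,0,0,0,1],[0.3,-0.19,0.5,0,0,0,1],[0.59,-0.375,0.5,0,0,0,1],[0.59,-0.375,0.4,0,0,0,1]]}}

```text
time: 13.82
eef_pos: [0.5189, -0.1685, 0.0748]
orientation: [[-0.532, 0.003, 0.847], [-0.847, -0.001, -0.532], [-0.0, -1.0, 0.003]]
force: [0.4, 0.2, -0.2]
grip_width: 0.0
```

Request:
{"op": "jog_arm", "data": {"deltas": [[0,0,-0.1,0,0,0,1],[0,0,-0.2,0,0,0,1],[0,0,-0.26,0,0,0,1],[0,0,-0.28,0,0,0,1],[0,0,-0.28,0,0,0,1]]}}

```text
time: 14.45
eef_pos: [0.517, -0.1671, 0.0467]
orientation: [[-0.531, 0.0, 0.847], [-0.847, 0.0, -0.531], [-0.0, -1.0, 0.0]]
force: [-1.8, 0.9, 4.0]
grip_width: 0.0002
```

Request:
{"op": "jog_arm", "data": {"deltas": [[0,0,-0.015,0,0,0,1],[0,0,-0.03,0,0,0,1],[0,0,-0.03,0,0,0,1]]}}

```text
time: 14.82
eef_pos: [0.5175, -0.1674, 0.0443]
orientation: [[-0.531, 0.001, 0.847], [-0.847, -0.0, -0.531], [-0.0, -1.0, 0.001]]
force: [-3.5, 1.5, 7.5]
grip_width: -0.0001
```

```bash
python3 chk.py w10
```

```text
14.875 [ 0.5175 -0.1674  0.0444] [-3.47  1.69  6.22] 0.00020526572431516204
a 1615 face z mm 41.16
b 1673 face z mm 43.78
c 0 face z mm None
d 0 face z mm None
deck z 3482 24.61765486145532
hole 565 -33.5 55.9
hole 628 35.3 54.4
hole 197 52.1 -19.8
hole 178 56.2 -59.4
```

Request:
{"op": "jog_arm", "data": {"deltas": [[0,0,-0.015,0,0,0,1],[0,0,-0.03,0,0,0,1],[0,0,-0.03,0,0,0,1]]}}

```text
time: 15.25
eef_pos: [0.5178, -0.1677, 0.0411]
orientation: [[-0.531, 0.002, 0.847], [-0.847, -0.001, -0.531], [-0.0, -1.0, 0.002]]
force: [-0.7, 0.6, 4.2]
grip_width: 0.0002
```

Request:
{"op": "jog_arm", "data": {"deltas": [[0,0,-0.01,0,0,0,1],[0,0,-0.02,0,0,0,1],[0,0,-0.02,0,0,0,1]]}}

```text
time: 15.62
eef_pos: [0.5179, -0.1677, 0.0394]
orientation: [[-0.531, 0.002, 0.847], [-0.847, -0.001, -0.531], [-0.0, -1.0, 0.002]]
force: [-2.1, 0.6, 8.7]
grip_width: 0.0002
```

```bash
python3 chk.py w11
```

```text
15.675 [ 0.5179 -0.1677  0.0395] [-0.57  1.07  7.92] -0.00011409429655127682
a 1712 face z mm 39.71
b 1737 face z mm 39.17
c 0 face z mm None
d 0 face z mm None
deck z 3669 24.26335286588161
hole 536 -32.2 56.6
hole 632 36.4 55.5
hole 344 3.8 -54.8
```

B has clicked as well. Next is C, 66 mm along −Y.

Request:
{"op": "jog_arm", "data": {"deltas": [[0,0,0.2,0,0,0,1],[0,0,0.4,0,0,0,1],[-0.18,-0.28,0.4,0,0,0,1],[-0.355,-0.56,0.4,0,0,0,1],[-0.355,-0.56,0.3,0,0,0,1]]}}

```text
time: 16.3
eef_pos: [0.4816, -0.2249, 0.0694]
orientation: [[-0.533, 0.002, 0.846], [-0.846, -0.002, -0.533], [0.0, -1.0, 0.003]]
force: [-0.3, -0.3, -0.2]
grip_width: -0.0002
```

Request:
{"op": "jog_arm", "data": {"deltas": [[0,0,-0.1,0,0,0,1],[0,0,-0.2,0,0,0,1],[0,0,-0.21,0,0,0,1],[0,0,-0.21,0,0,0,1]]}}

```text
time: 16.8
eef_pos: [0.4816, -0.2228, 0.0472]
orientation: [[-0.53, -0.001, 0.848], [-0.848, 0.0, -0.53], [-0.0, -1.0, -0.001]]
force: [-0.1, 0.5, 0.3]
grip_width: 0.0002
```

Request:
{"op": "jog_arm", "data": {"deltas": [[0,0,-0.015,0,0,0,1],[0,0,-0.03,0,0,0,1],[0,0,-0.03,0,0,0,1]]}}

```text
time: 17.18
eef_pos: [0.4817, -0.2232, 0.0447]
orientation: [[-0.531, 0.001, 0.847], [-0.847, 0.0, -0.531], [-0.0, -1.0, 0.0]]
force: [-0.7, 2.1, 5.0]
grip_width: -0.0001
```

```bash
python3 chk.py w12
```

```text
17.225 [ 0.4817 -0.2232  0.0447] [-0.89  1.77  4.55] 0.00010018676246136015
a 2446 face z mm 41.96
b 2970 face z mm 41.23
c 111 face z mm 45.74
d 1483 face z mm 46.6
deck z 5521 26.055680473953476
hole 829 -32.8 55.3
hole 726 36.4 54.5
hole 489 -36.7 -57.9
```

Request:
{"op": "jog_arm", "data": {"deltas": [[0,0,-0.015,0,0,0,1],[0,0,-0.03,0,0,0,1],[0,0,-0.03,0,0,0,1]]}}

```text
time: 17.6
eef_pos: [0.4818, -0.2233, 0.0422]
orientation: [[-0.531, 0.001, 0.847], [-0.847, 0.0, -0.531], [-0.0, -1.0, 0.0]]
force: [-2.8, 3.2, 8.5]
grip_width: -0.0002
```

Request:
{"op": "jog_arm", "data": {"deltas": [[0,0,-0.01,0,0,0,1],[0,0,-0.02,0,0,0,1],[0,0,-0.02,0,0,0,1]]}}

```text
time: 17.98
eef_pos: [0.4819, -0.2234, 0.0406]
orientation: [[-0.531, 0.001, 0.847], [-0.847, -0.0, -0.531], [-0.0, -1.0, 0.0]]
force: [-3.3, 3.8, 10.0]
grip_width: 0.0003
```

Request:
{"op": "jog_arm", "data": {"deltas": [[0,0,-0.01,0,0,0,1],[0,0,-0.02,0,0,0,1],[0,0,-0.02,0,0,0,1]]}}

```text
time: 18.35
eef_pos: [0.482, -0.2234, 0.039]
orientation: [[-0.531, 0.001, 0.847], [-0.847, -0.0, -0.531], [-0.0, -1.0, 0.0]]
force: [-4.0, 4.5, 12.6]
grip_width: -0.0003
```

Request:
{"op": "jog_arm", "data": {"deltas": [[0,0,-0.01,0,0,0,1],[0,0,-0.015,0,0,0,1],[0,0,-0.015,0,0,0,1]]}}

```text
time: 18.73
eef_pos: [0.4821, -0.2235, 0.0379]
orientation: [[-0.531, 0.001, 0.847], [-0.847, -0.0, -0.531], [-0.0, -1.0, 0.001]]
force: [-4.0, 4.3, 14.7]
grip_width: 0.0002
```

```bash
python3 chk.py w13
```

```text
18.775 [ 0.4821 -0.2235  0.0379] [-4.83  5.06 14.86] -0.00015492334274400422
a 2480 face z mm 36.65
b 3019 face z mm 35.33
c 129 face z mm 39.28
d 1449 face z mm 40.37
deck z 4443 20.70396852548303
hole 872 -33.1 55.0
hole 748 36.4 54.5
hole 495 -36.0 -58.0
```

Request:
{"op": "jog_arm", "data": {"deltas": [[0,0,-0.01,0,0,0,1],[0,0,-0.015,0,0,0,1],[0,0,-0.015,0,0,0,1]]}}

```text
time: 19.15
eef_pos: [0.4824, -0.2239, 0.0361]
orientation: [[-0.531, 0.002, 0.847], [-0.847, -0.001, -0.531], [0.0, -1.0, 0.002]]
force: [-1.7, 2.9, 10.8]
grip_width: 0.0001
```

```bash
python3 chk.py w14|sed -n '1p;4,6p'
```

```text
19.2 [ 0.4824 -0.2238  0.0361] [-2.43  2.2  11.76] -7.891918191440209e-05
c 152 face z mm 36.73
d 1381 face z mm 36.88
deck z 6564 22.41277355848554
```

The force fell from 14.9 to 11 N with C and D both dropping, so D may have clicked too. I'll lift off, move away to D's spot high up, and check.

Request:
{"op": "jog_arm", "data": {"deltas": [[0,0,0.25,0,0,0,1],[0,0,0.6,0,0,0,1],[-0.3,0.19,0.6,0,0,0,1],[-0.59,0.375,0.6,0,0,0,1],[-0.59,0.375,0.6,0,0,0,1]]}}

```text
time: 19.82
eef_pos: [0.4206, -0.1848, 0.0931]
orientation: [[-0.531, -0.001, 0.847], [-0.847, 0.0, -0.531], [0.001, -1.0, -0.001]]
force: [0.2, 0.0, 0.2]
grip_width: 0.0002
```

```bash
python3 chk.py w15
```

```text
19.875 [ 0.4219 -0.1856  0.0938] [-0.08 -0.39 -0.58] -3.348030128939436e-05
a 1546 face z mm 42.05
b 1451 face z mm 41.99
c 1025 face z mm 41.98
d 763 face z mm 42.02
deck z 4263 27.617873493532677
hole 397 -33.8 55.0
hole 458 36.3 54.4
hole 210 34.2 -54.8
```

View pics/w15.png

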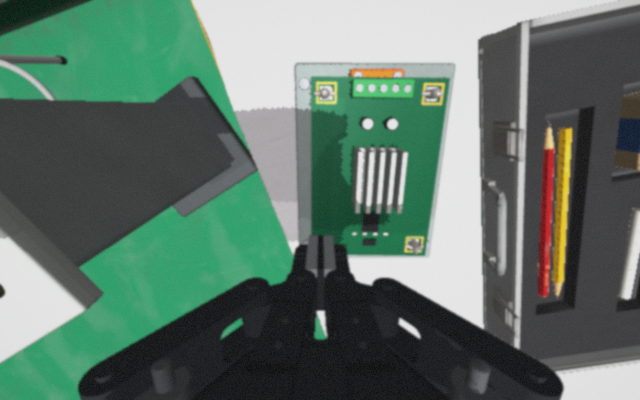

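All four corners read 42.0 mm with the deck at 27.6 mm. That 14.4 mm gap matches the fully-home value, so D went together with C. The picture shows the barbs over the board in the visible holes A (325,92), B (432,93) and C (414,244). I'll back away, check the bystanders and hand in.

Request:
{"op": "jog_arm", "data": {"deltas": [[0,0,0.5,0,0,0,1],[-0.3,0,1.0,0,0,0,1],[-0.3,0,1.0,0,0,0,1],[-0.3,0,1.0,0,0,0,1]]}}

```text
time: 20.38
eef_pos: [0.3929, -0.1863, 0.1944]
orientation: [[-0.531, 0.001, 0.847], [-0.847, -0.001, -0.531], [0.0, -1.0, 0.001]]
force: [0.4, -0.0, -0.3]
grip_width: -0.0001
```

```bash
python3 chk.py w16; python3 - <<'E'
from m import *
a=pickle.load(open('top0.pkl','rb'))['image'].astype(int); b=cam('top')['image'].astype(int)
d=np.abs(a-b).max(2)
for n,(u,v,r) in dict(pot=(333,146,12),tweezers=(200,175,22),sanding=(463,246,20)).items(): print(n,'changed px',(d[v-r:v+r,u-r:u+r]>60).sum())
manip.job_done()
E
```

```text
20.425 [ 0.3925 -0.1859  0.1933] [ 1.05 -0.54 -0.65] -1.7508434682503316e-07
a 680 face z mm 41.99
b 633 face z mm 42.06
c 512 face z mm 41.92
d 503 face z mm 41.95
deck z 2564 27.586055531183124
hole 189 36.2 54.4
pot changed px 0
tweezers changed px 0
sanding changed px 0
the job is handed in; nothing more can be done
```

The board is mounted on the base and lies fully home on all four standoffs, terminal block at the clamp end. I handed the job in at about 20.4 s.

- **Mounting:** I lifted the board by its heat sink, set it on the four posts, released it, and pressed at spots A, B and C. Standoff D clicked together with C, so I did not press D separately; I confirmed it by depth only.
- **Force:** the highest upward force read was about 15 N, and the deepest deck sinking measured was about 7 mm, against the 12.2 mm limit.
- **Last checks:** all four corners of the upper face read 41.9–42.1 mm. That is 14.4 mm above the deck, which is the fully-home height. The force on the tool was at noise level (about 1 N), with the arm clear of everything.
- **Bystanders:** the tweezers, pot and sanding block showed no change in the top camera.
- **Disagreement:** the last check that saw more than one hole put them 1–1.5 mm to the +x side, which is about the play on the posts. Hole C read the other way, by about 0.8 mm. All are within the 4 mm limit. In the final frame only hole B was detected.

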